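# Set the saucepan on the induction zone and switch on

### The job

The saucepan was put down beside the hob's cooking zone with its handle slanting towards the front, where it could be caught. Without gripping or lifting it, gently push the handle round until it points straight out to the left, parallel to the hob's front edge, and push the pan so that its base stands inside the printed ring; then press the white power key fully down and let it go. Do not use the lid's knob, and leave the other things on the table where they are.

Things in the scene. Friction and masses are not known exactly. Their poses are not given: they have to be found in the camera images.
- hob: Portable induction hob, black glass top, fixed to the table: 240 mm deep (its x, away from the front), 320 mm wide (its y, to the left), glass top 52 mm above the table. Origin at the centre of its underside; +x points to its back edge, +y to its left end, z up. Its front (-x) faces the robot to within 0.15 rad.
- zone (a point): Centre of the white printed ring on the glass (inner radius 76 mm), at the glass surface; 42 mm to the left of the hob's middle. Axes as the hob's.
- pan: Steel saucepan with a closed glass lid (fixed to it), about 0.6 kg, loose on the glass, it slides before it tips. Origin at the centre of its underside. Base radius 65 mm, straight side wall of radius 68 mm from 6 to 69 mm above the base, rim and lid edge of the same radius up to 76 mm, lid dome up to 87 mm. Its handle points along its own +y, which must end along the hob's +y.
- handle_tip (a point): Outer end of the pan's straight black bar handle, on its centre line, 179 mm from the pan's axis and 52 mm above its base. The handle is 21 mm wide and 15 mm thick (44 to 60 mm above the base) and starts at the pan's wall; its first 25 mm are a slimmer steel root.
- lid_knob: Black knob on the middle of the lid, 28 mm wide, from 86 to 104 mm above the pan's base; not to be touched. Origin at its foot, on the pan's axis.
- power_key (a joint): Travel of the power key in m: 0 up, 0.004 fully down; a spring returns it. About 1 N starts it, about 4.5 N holds it fully down.
- key_top (a point): Centre of the top of the round white power key (27 mm wide, red power sign, steel bezel) on the control strip at the right end of the glass, 52 mm in front of and 126 mm to the right of the hob's middle; 6.5 mm above the glass when up. Pressed straight down.
- mug: Bystander: white mug, 86x118x92 mm, right of the hob. Origin under its centre.
- canister: Bystander: white tea canister with wooden lid, 102 mm wide, 140 mm high, right of the hob. Origin under its centre.
- dish_soap: Bystander: upright squeeze bottle with orange cap and green label, 49x81x226 mm, at the far right. Origin under its centre.
- jar: Bystander: glass jar with dark lid, 76 mm wide, 98 mm high, at the far left. Origin under its centre.

How it is judged:
By the outcome, as a careful person would: the job done as asked, in the order asked, and still so for the second after the job is handed in, with the robot touching nothing.
It also fails if it takes over 54 s, if anything falls off the work surface, if the arm or the gripper's body presses on something with over 40 N, if the wrist force passes 120 N, or if a joint passes its speed limit or range.

### The arm

A 6-joint arm with a two-finger parallel gripper is mounted at the origin on the work surface; the furniture and walls round the work are solid. World frame = base frame: x ahead of the robot, y to its left, z up, the work surface at z = 0. Lengths are in m, angles in rad, forces in N, time in s.
With the tool pointing down it reaches from about 0.425 to 0.95 m from the base axis. Payload 3.5 kg.
Tool frame: the origin (TCP) lies on the centre line of the jaws, within the pads' length; the fingertips stand 14 mm ahead of it and the grasp point (between the pads) lies 5 mm behind it (ctrl.tip_reach is the distance from the TCP to the fingertips, in m); z points along the fingers, y is the line along which they close (so a half turn about z gives the same grasp; the last joint's range is limited). The gripper opens to 85 mm and grips with 20 to 120 N. Pads are 22 mm wide; open, the fingers measure 114 mm over their backs; the gripper's body (76 mm by 85 mm) begins 54 mm behind the grasp point. The pads swing forward as they close: fully open they stand 13 mm farther back than shut.
Start: joints at [1.007, 0.286, 1.577, -0, 1.279, -0.15], TCP at [0.271, 0.618, 0.213] pointing down, gripper open.
Joint ranges: [-2.77, 2.77], [-0.9, 2.22], [0.21, 2.48], [-1.53, 4.67], [0.24, 2.81], [-2.84, 2.84]. Speed limits (rad/s): [2.79, 2.79, 3.14, 3.14, 3.14, 3.14].

### API

Orientations are given as a unit quaternion [x, y, z, w].
In Python, from plant import get_state, imaging, workorder, ctrl gives the robot as it stands. The module is installed in compiled form; this text tells all that it offers.
- The arm moves only by the shell command python3 -m jog 'ROWS' [FORCE]. ROWS is JSON, a list of rows, each a list of 7 numbers: the closure, from 0 (fully open) to 1 (shut), then the shift along the tool's x, y, z in mm, then the turn, a rotation vector about the tool's x, y, z in rad. In form: [[gripper, tx, ty, tz, ax, ay, az], ...]. A call has 1 to 12 rows; each row is the pose to reach, as a shift and turn from the pose commanded when the call began, along the tool's axes at that moment; what a row does not reach only later rows make up. A row lasts 1/10 s, in which the tool goes at most 50 mm and 8.59 degrees, less where a joint would pass 70% of its speed; a pose out of reach is approached as far as the arm can. A call with a gripper value outside its range is refused whole. The fingers move at their own pace and stop on an object; FORCE is the grip in N (left out, the last holds). Time passes only in rows, so rows that repeat a pose let the fingers close. It gives the time, the measured TCP pose, the force, the opening and the grip force at its end, in the units of the state.
- get_state(): the state, without advancing time (a new reading comes with each control period).
- imaging.read_camera(name): name is "side" or "top"; returns a dict with "image" (400x640x3 uint8, blue, green, red), "fx", "fy", "cx", "cy" (pixels), "R" (3x3) and "t" (3): a world point X has camera coordinates R X + t. Camera axes: x right, y down, z forward; pixel columns grow to the right and rows downward; lengths in m; the calibration is good to about 2 mm. A picture is of the moment at which its call begins. There is no depth.
- workorder.sign_off(): hands the job in; it is judged then, once.
The state is a dict: "time": time; "qpos": joint angles; "dq": joint speeds; "joint_efforts": joint torques, N m; "eef_pos": TCP position; "tcp_rot": TCP orientation; "contact_force": force on the tool from outside, world axes, zero at the start; "wrist_torque": the same for the moment, N m; "opening": opening from 0.0 (shut) to 1.0 (fully open); "finger_force": force on a finger pad.
Only numpy, scipy, OpenCV 4.12 (cv2) and the standard library are available. Lean on these libraries where they do the work, as an engineer would, in place of code of your own. Each camera call takes 0.05 s, during which the arm holds its last target. There are 200 camera calls.

## Working session

There is one attempt and no reset: what is moved stays moved. The work goes in short steps, Python scripts to look and compute and a shell command to move; the robot and the scene stay as the last step left them, time stands still between calls to the robot, and variables do not carry over. Pictures are saved under pics/ and viewed, at most 10 in all, crops included, and the job is handed in when it is done.

```bash
mkdir -p pics
python3 - <<'E'
from plant import get_state, imaging, ctrl
import cv2,numpy as np
s=get_state(); print(s['time'],s['eef_pos'],s['tcp_rot'],s['opening'],ctrl.tip_reach)
for n in('top','side'):
    c=imaging.read_camera(n); cv2.imwrite(f'pics/{n}0.png',c['image'])
    print(n,c['fx'],c['cx'],c['cy'],np.round(c['R'],3).tolist(),c['t'])
E
```

```text
0.0 [0.27100808 0.61744952 0.2120297 ] [ 2.05420780e-01  9.78673037e-01 -1.10771063e-03 -4.04224701e-04] 0.9998679945435199 0.014
top 464.4635109390594 319.33801190966096 197.2897392590076 [[0.009, -1.0, 0.017], [-0.983, -0.012, -0.183], [0.184, -0.015, -0.983]] [0.02643698 0.54030213 1.12596312]
side 458.51168624209015 316.933925394564 197.33071252854077 [[-1.0, -0.014, 0.003], [-0.008, 0.425, -0.905], [0.011, -0.905, -0.426]] [0.52568025 0.08612263 1.35680284]
```

View pics/top0.png

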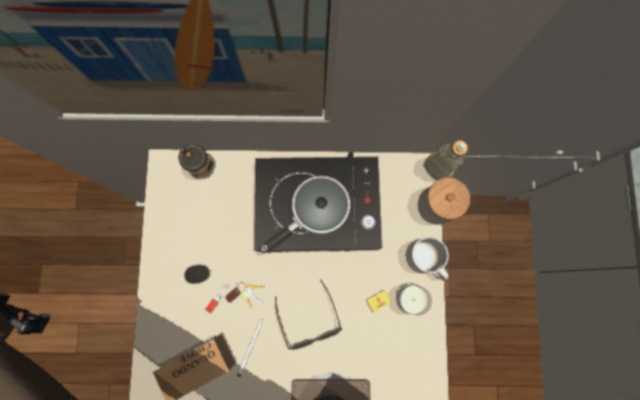

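View pics/side0.png

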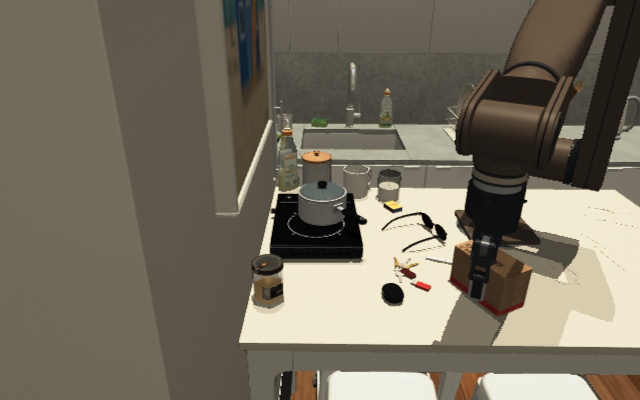

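The top view shows the hob with corners near (255,157), (379,155), (381,249) and (255,251). The lid is centred at about (321,204), the handle tip is near (264,247), the ring is to the left of the pan and the key is at about (368,222). In the side view the arm is clear of the hob. Next I'll measure these precisely.

```bash
cat > h.py <<'E'
from plant import get_state, imaging
import cv2,numpy as np
def ray(c,u,v,z):
    d=np.array([(u-c['cx'])/c['fx'],(v-c['cy'])/c['fy'],1.]); R=c['R'];o=-R.T@c['t'];d=R.T@d
    return o+d*(z-o[2])/d[2]
def proj(c,X):
    p=c['R']@np.array(X)+c['t']; return np.array([c['fx']*p[0]/p[2]+c['cx'],c['fy']*p[1]/p[2]+c['cy']])
E
python3 - <<'E'
from h import *
c=imaging.read_camera('top');im=c['image']
crop=im[140:270,240:400]
cv2.imwrite('pics/c1.png',cv2.resize(crop,(800,650),interpolation=cv2.INTER_CUBIC)[:600])
g=im.max(2)
# hob: dark mask, hull min rect
m=np.zeros_like(g);m[145:265,245:395]=(g[145:265,245:395]<110)*255
m=cv2.morphologyEx(m,cv2.MORPH_OPEN,np.ones((5,5)))
cs,_=cv2.findContours(m,0,1);k=max(cs,key=cv2.contourArea)
q=cv2.approxPolyDP(cv2.convexHull(k),6,True)[:,0]
print('hob',q.tolist(),[np.round(ray(c,*p,.052),4).tolist() for p in q])
for n,(u,v,z) in dict(lidc=(321,204,.128),knob=(321,202,.156),tip=(264,247,.104+.008),key=(368,222,.0585)).items(): print(n,ray(c,u,v,z).round(4))
E
```

```text
hob [[377, 158], [379, 248], [255, 249], [256, 159]] [[0.6442, -0.1153, 0.052], [0.4134, -0.1171, 0.052], [0.4078, 0.1899, 0.052], [0.6373, 0.1952, 0.052]]
lidc [0.5094 0.0292 0.128 ]
knob [0.5092 0.0298 0.156 ]
tip [0.4083 0.1617 0.112 ]
key [ 0.4772 -0.0896  0.0585]
```

View pics/c1.png

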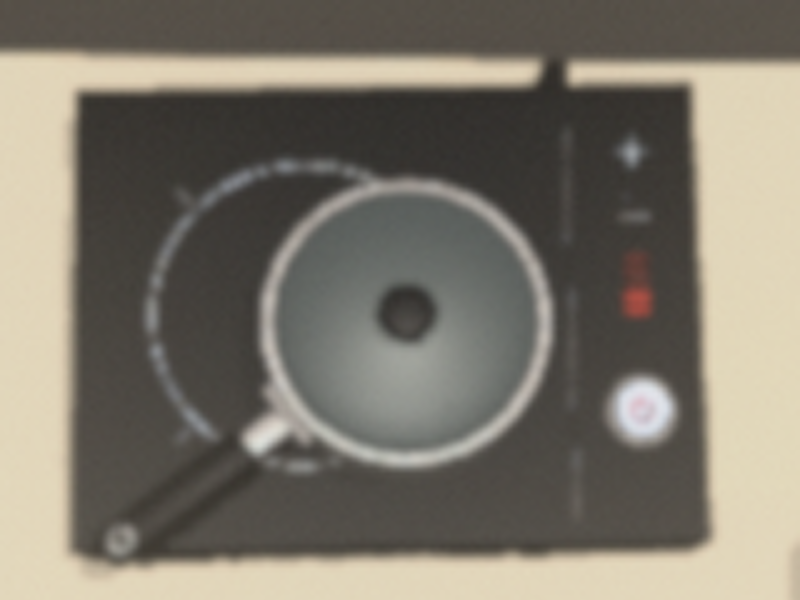

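The hob centre is at about (0.526, 0.038) with yaw ≈ 0.02, so the zone is at about (0.526, 0.080). The pan is at about (0.509, 0.030) with its handle slanted about 37° to the front. I'll straddle the handle with open fingers, without closing them, so that the front finger pushes it round. First I move above it with tool x = world Y and tool y = world X.

```bash
R='[0,-340,-379,0,0,0,1.157]'; python3 -m jog '[[0,-340,-379,0,0,0,1.157],[0,-340,-379,0,0,0,1.157],[0,-340,-379,0,0,0,1.157],[0,-340,-379,0,0,0,1.157],[0,-340,-379,0,0,0,1.157],[0,-340,-379,0,0,0,1.157],[0,-340,-379,0,0,0,1.157],[0,-340,-379,0,0,0,1.157],[0,-340,-379,0,0,0,1.157],[0,-340,-379,0,0,0,1.157],[0,-340,-379,0,0,0,1.157],[0,-340,-379,0,0,0,1.157]]'
python3 - <<'E'
from h import *
c=imaging.read_camera('top')
print(get_state()['eef_pos'],get_state()['tcp_rot'])
z=.052
for u,v in[(300.4,203)]:print('ring',ray(c,u,v,z))
for u,v in[(240+105/1,140)]:pass
a=ray(c,240+265/5,140+435/5,.112);b=ray(c,240+120/5,140+540/5,.112);l=ray(c,240+407/5,140+322/5,.128)
print(a,b,l,np.degrees(np.arctan2(-(b-a)[0],(b-a)[1])),np.degrees(np.arctan2(-(b-l)[0],(b-l)[1])))
cv2.imwrite('pics/s2.png',imaging.read_camera('side')['image'][150:350,200:460])
E
```

```text
time: 1.35
eef_pos: [0.4306, 0.1329, 0.2133]
tcp_rot: [0.708, 0.706, -0.0, -0.0]
contact_force: [0.4, 0.9, 0.1]
opening: 1.0
finger_force: 0.0
[0.4301557  0.13413768 0.21321933] [ 7.07739722e-01  7.06473148e-01  6.11076299e-08 -4.21203178e-04]
ring [0.52437124 0.07970877 0.052     ]
[0.45615475 0.0946899  0.112     ] [0.40596578 0.16160838 0.112     ] [0.50841477 0.02828425 0.128     ] 36.86995785529378 37.539414071852896
```

```bash
python3 -m jog '[[0,0,0,40,0,0,0],[0,0,0,80,0,0,0],[0,0,0,110,0,0,0],[0,0,0,123,0,0,0],[0,0,0,123,0,0,0]]'
python3 - <<'E'
from h import *
a=imaging.read_camera('top')['image'][140:260,240:400];b=imaging.read_camera('side')['image'][150:270,240:400]
cv2.imwrite('pics/p3.png',cv2.resize(np.hstack([a,b]),(800,300),interpolation=cv2.INTER_CUBIC))
E
```

```text
time: 1.95
eef_pos: [0.4283, 0.1354, 0.0885]
tcp_rot: [0.706, 0.708, -0.002, -0.002]
contact_force: [-0.0, 0.3, 0.7]
opening: 0.999
finger_force: 0.0
```

View pics/p3.png

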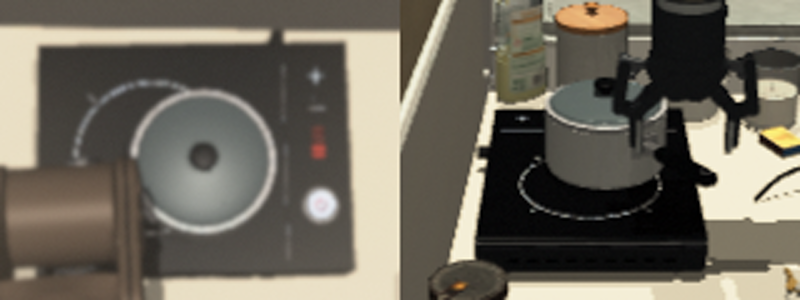

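The fingers straddle the handle: the back finger is beside the pan wall at about (640,150) in the composite and the front finger is at about (733,150). I'll check the tip height, then push gently toward +x.

```bash
python3 - <<'E'
from h import *
c=imaging.read_camera('side')
for x in(.378,.478):
  for z in(.075,.088,.1):
    p=proj(c,(x,.135,z)); print(x,z,(p-[240,150])*2.5+[400,0])
E
python3 -m jog '[[0,0,5,0,0,0,0],[0,0,10,0,0,0,0],[0,0,15,0,0,0,0],[0,0,20,0,0,0,0],[0,0,25,0,0,0,0],[0,0,30,0,0,0,0],[0,0,30,0,0,0,0]]'
```

```text
0.378 0.075 [731.04628262 187.17702837]
0.378 0.088 [731.7199228  176.27032762]
0.378 0.1 [732.34727384 166.11308009]
0.478 0.075 [636.04637911 186.31148954]
0.478 0.088 [636.28239173 175.41107992]
0.478 0.1 [636.50218492 165.25977585]
time: 2.8
eef_pos: [0.461, 0.1342, 0.0905]
tcp_rot: [0.707, 0.707, 0.0, 0.0]
contact_force: [-0.8, 0.7, 0.6]
opening: 0.996
finger_force: 0.0
```

Run:
```python
from h import *
c=imaging.read_camera('side');b=c['image'][150:270,240:400]
print(get_state()['eef_pos'],get_state()['contact_force'])
b=cv2.resize(b,(800,600),interpolation=cv2.INTER_CUBIC)
for x in(.411,.511):
  for z in (.075,.088):
    p=(proj(c,(x,.135,z))-[240,150])*5; cv2.circle(b,tuple(int(q) for q in p),4,(0,0,255),-1)
cv2.imwrite('pics/p4.png',b)
```

```text
[0.46054743 0.13424811 0.0903496 ] [ 0.07574443 -0.45394385  1.03009947]
```

View pics/p4.png

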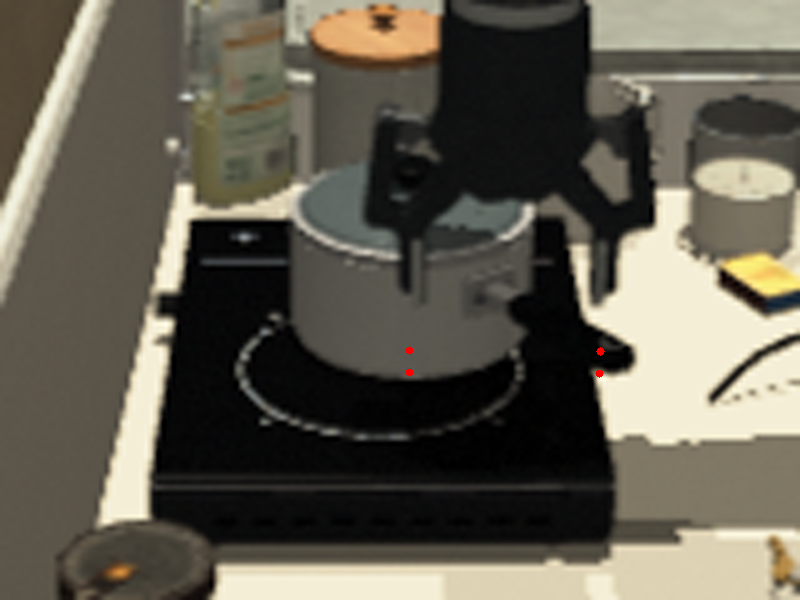

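The fingertips (605,300) appear above and past the handle, with the tip at (630,355), so they sit higher than the projected points. I'll check the calibration against known points.

Run:
```python
from h import *
c=imaging.read_camera('side')
f=lambda X:((proj(c,X)-[240,150])*5).round()
print('hob FL (612,485)',f((.405,.197,.052)),'BL (152,480)',f((.643,.203,.052)))
print('tip (630,352)',f((.400,.171,.104)),'rim front (415,258)',f((.509,.097,.128)))
print('cam',-c['R'].T@c['t'])
from plant import ctrl; print(ctrl.tip_reach,[n for n in dir(ctrl) if n[0]!='_'])
# fingertip: ray through (605,300) meets plane y=.134
d=c['R'].T@np.array([(240+121-c['cx'])/c['fx'],(150+60-c['cy'])/c['fy'],1]);o=-c['R'].T@c['t'];print(o+d*(.134-o[1])/d[1])
```

```text
hob FL (612,485) [618. 473.] BL (152,480) [147. 474.]
tip (630,352) [629. 358.] rim front (415,258) [414. 250.]
cam [0.51098651 1.19836771 0.65381831]
0.014 ['Unreachable', 'tip_reach']
[0.40983447 0.134      0.11801212]
```

Run:
```python
from h import *
c=imaging.read_camera('side')
for z in(.199,.212,.24):print('start',proj(c,(.271,.617,z)))
a=cv2.imread('pics/side0.png')[180:320,440:550]
b=c['image'][140:230,290:400]
t=imaging.read_camera('top')['image'][140:270,180:340]
cv2.imwrite('pics/p5.png',np.hstack([cv2.resize(a,(330,420),interpolation=2),cv2.resize(t,(470,420),interpolation=2)]))
tc=imaging.read_camera('top')
for y in (.074,.134):
  for z in(.1,.2,.3): print('top',y,z,(proj(tc,(.46,y,z))-[180,140])*[470/160,420/130]+[330,0])
print(get_state()['qpos'])
```

```text
start [474.73808109 303.6689226 ]
start [475.98889569 296.91311624]
start [478.75015889 281.99918772]
top 0.074 0.1 [688.02521648 278.1706239 ]
top 0.074 0.2 [685.32426561 260.0180404 ]
top 0.074 0.3 [682.04271552 237.9633586 ]
top 0.134 0.1 [614.25774766 277.28366435]
top 0.134 0.2 [604.38894279 259.02881278]
top 0.134 0.3 [592.39664375 236.84602144]
[ 7.19380196e-02 -5.92369668e-03  2.14568349e+00 -1.02511608e-05
  1.00221024e+00  7.19189574e-02]
```

View pics/p5.png

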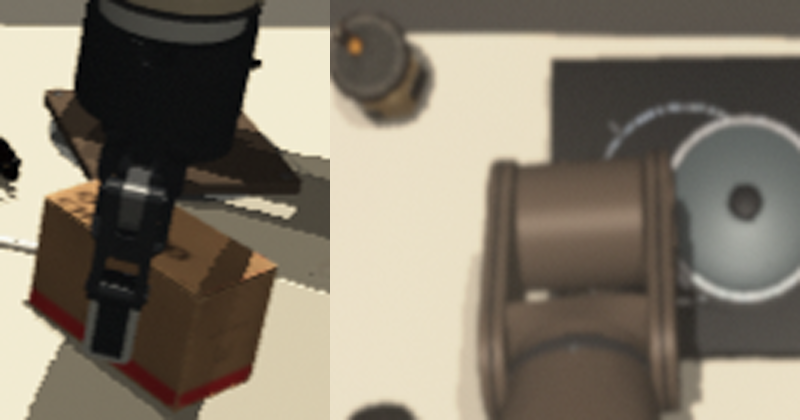

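At the start pose and here, the open fingertips appear about 28 mm above the reported TCP, so they passed over the handle. I'll go back, lower by 22 mm and push again.

```bash
python3 -m jog '[[0,0,-15,0,0,0,0],[0,0,-31,0,0,0,0],[0,0,-31,0,0,0,0],[0,0,-31,10,0,0,0],[0,0,-31,18,0,0,0],[0,0,-31,22,0,0,0],[0,0,-31,22,0,0,0]]'
python3 -m jog '[[0,0,5,0,0,0,0],[0,0,10,0,0,0,0],[0,0,15,0,0,0,0],[0,0,20,0,0,0,0],[0,0,25,0,0,0,0],[0,0,30,0,0,0,0],[0,0,34,0,0,0,0],[0,0,34,0,0,0,0]]'
python3 - <<'E'
from h import *
c=imaging.read_camera('side');b=c['image'][150:270,240:400]
t=imaging.read_camera('top')['image'][140:260,240:400]
cv2.imwrite('pics/p6.png',cv2.resize(np.hstack([b,t]),(800,300),interpolation=cv2.INTER_CUBIC))
E
```

```text
time: 3.75
eef_pos: [0.4288, 0.1342, 0.0672]
tcp_rot: [0.707, 0.707, -0.001, -0.001]
contact_force: [0.6, 0.2, 0.6]
opening: 1.003
finger_force: 0.0
time: 4.55
eef_pos: [0.4639, 0.1343, 0.0684]
tcp_rot: [0.707, 0.707, 0.0, 0.0]
contact_force: [-0.3, 0.6, -0.7]
opening: 1.001
finger_force: 0.1
```

View pics/p6.png

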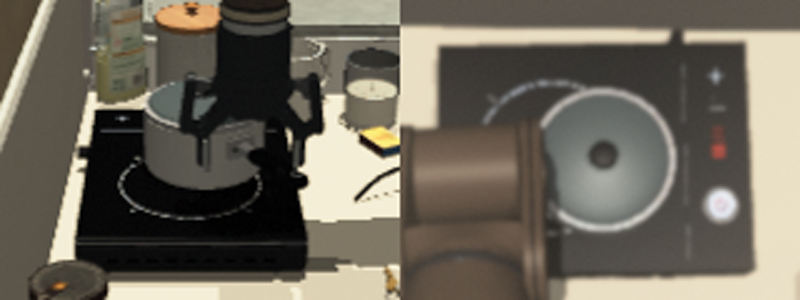

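The finger is now overlapping the handle, and the handle tip has shifted about 4 px back, so pushing works. I'll continue.

```bash
python3 -m jog '[[0,0,5,0,0,0,0],[0,0,10,0,0,0,0],[0,0,16,0,0,0,0],[0,0,22,0,0,0,0],[0,0,28,0,0,0,0],[0,0,34,0,0,0,0],[0,0,40,0,0,0,0],[0,0,46,0,0,0,0],[0,0,52,0,0,0,0],[0,0,58,0,0,0,0],[0,0,60,0,0,0,0],[0,0,60,0,0,0,0]]'
cat > m.py <<'E'
from h import *
# lid: largest grey-teal circle; handle: dark pixels in side view
c=imaging.read_camera('top');im=c['image'];g=cv2.cvtColor(im,6)
b=cv2.resize(g[140:260,240:400],None,fx=4,fy=4,interpolation=cv2.INTER_CUBIC)
k=cv2.HoughCircles(cv2.GaussianBlur(b,(5,5),0),cv2.HOUGH_GRADIENT,1.5,400,param1=120,param2=25,minRadius=104,maxRadius=124)
if k is not None:
    u,v,r=k[0][0]; print('pan',ray(c,240+u/4,140+v/4,.128).round(4),r/4)
s=imaging.read_camera('side')
print(get_state()['eef_pos'],get_state()['contact_force'])
cv2.imwrite('pics/m.png',cv2.resize(np.hstack([s['image'][150:270,240:400],im[140:260,240:400]]),(800,300),interpolation=cv2.INTER_CUBIC))
E
python3 m.py
```

```text
time: 5.85
eef_pos: [0.524, 0.1342, 0.0686]
tcp_rot: [0.707, 0.707, 0.0, 0.001]
contact_force: [0.0, -0.4, 0.2]
opening: 1.001
finger_force: 0.0
pan [0.5185 0.0271 0.128 ] 29.0
[0.52386704 0.13417292 0.0686891 ] [ 0.01813833  1.06295877 -0.17822859]
```

View pics/m.png

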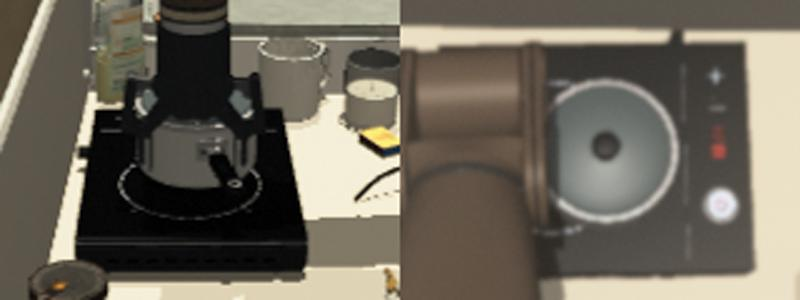

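The pan is at (0.5185, 0.027), with about 13° of the turn left; the handle end is at (235,184) in the left half. I'll push another 26 mm, then rise and move to the pan's right side.

```bash
python3 -m jog '[[0,0,5,0,0,0,0],[0,0,10,0,0,0,0],[0,0,15,0,0,0,0],[0,0,20,0,0,0,0],[0,0,24,0,0,0,0],[0,0,26,0,0,0,0],[0,0,26,0,0,0,0],[0,0,20,0,0,0,0],[0,0,14,0,0,0,0],[0,0,14,-30,0,0,0],[0,0,14,-80,0,0,0],[0,0,14,-110,0,0,0]]'
python3 -m jog '[[0,-50,-5,0,0,0,0],[0,-100,-12,0,0,0,0],[0,-150,-12,0,0,0,0],[0,-200,-12,0,0,0,0],[0,-225,-12,0,0,0,0],[0,-225,-12,0,0,0,0]]'
cat >> m.py <<'E'
# handle by darkness in top view, left of the pan, above glass: use silver root and tip ring -> show zoom
cv2.imwrite('pics/t.png',cv2.resize(im[150:255,240:390],(800,560),interpolation=cv2.INTER_CUBIC))
E
python3 m.py
```

```text
time: 7.15
eef_pos: [0.538, 0.1343, 0.1819]
tcp_rot: [0.707, 0.707, 0.002, 0.002]
contact_force: [0.9, 0.3, 0.9]
opening: 1.001
finger_force: 0.0
time: 7.75
eef_pos: [0.5249, -0.0937, 0.1787]
tcp_rot: [0.709, 0.705, -0.0, 0.001]
contact_force: [-0.7, 0.9, -0.6]
opening: 1.0
finger_force: 0.0
pan [0.523  0.0236 0.128 ] 28.7
[ 0.52483377 -0.09068741  0.17837355] [-0.19034328  0.31439935 -0.69296466]
```

View pics/t.png

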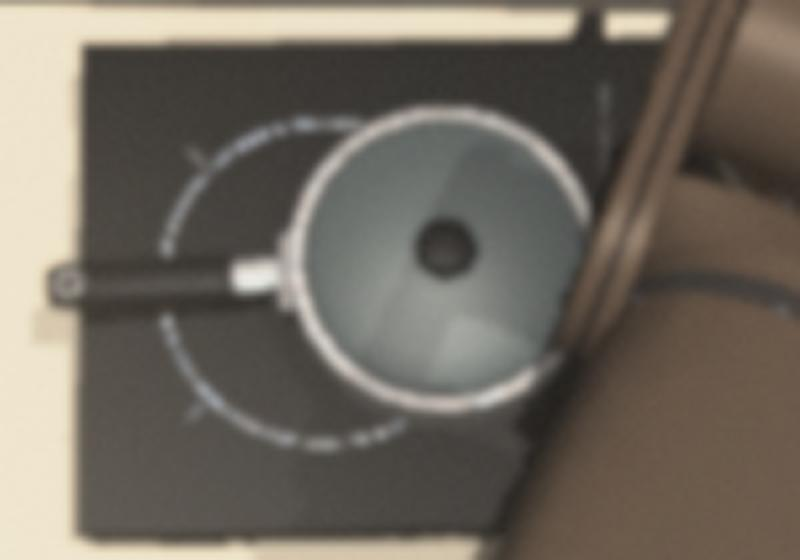

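The handle is nearly straight: its root is at (255,277) and its tip at (68,284), about 1.7° off the hob edge. The lid centre is at (443,258), so the pan must go about 55 mm left. I'll descend on its right and push with two open fingers.

```bash
python3 -m jog '[[0,0,0,45,0,0,0],[0,0,0,85,0,0,0],[0,0,0,105,0,0,0],[0,0,0,113,0,0,0],[0,20,0,113,0,0,0],[0,35,0,113,0,0,0],[0,45,0,113,0,0,0],[0,50,0,113,0,0,0],[0,55,0,113,0,0,0],[0,60,0,113,0,0,0],[0,65,0,113,0,0,0],[0,70,0,113,0,0,0]]'; python3 m.py
```

```text
time: 9.05
eef_pos: [0.5263, -0.0222, 0.0664]
tcp_rot: [0.707, 0.707, -0.0, 0.002]
contact_force: [-1.0, -4.8, 0.9]
opening: 0.995
finger_force: 2.3
pan [0.5265 0.0378 0.128 ] 27.8
[ 0.5262217  -0.02139485  0.06633516] [ 0.4962352  -2.43992103  1.31925387]
```

```bash
python3 -m jog '[[0,5,0,0,0,0,0],[0,10,0,0,0,0,0],[0,15,0,0,0,0,0],[0,20,0,0,0,0,0],[0,25,0,0,0,0,0],[0,30,0,0,0,0,0],[0,34,0,0,0,0,0],[0,37,0,0,0,0,0],[0,38,0,0,0,0,0],[0,38,0,0,0,0,0]]'; python3 m.py
```

```text
time: 10.15
eef_pos: [0.5262, 0.0161, 0.0663]
tcp_rot: [0.707, 0.707, -0.0, 0.001]
contact_force: [-0.0, -4.3, 2.4]
opening: 1.0
finger_force: 2.3
pan [0.5233 0.0784 0.128 ] 29.075
[0.52621346 0.01612936 0.06630215] [ 0.77205162 -4.58841958  2.22607791]
```

View pics/t.png

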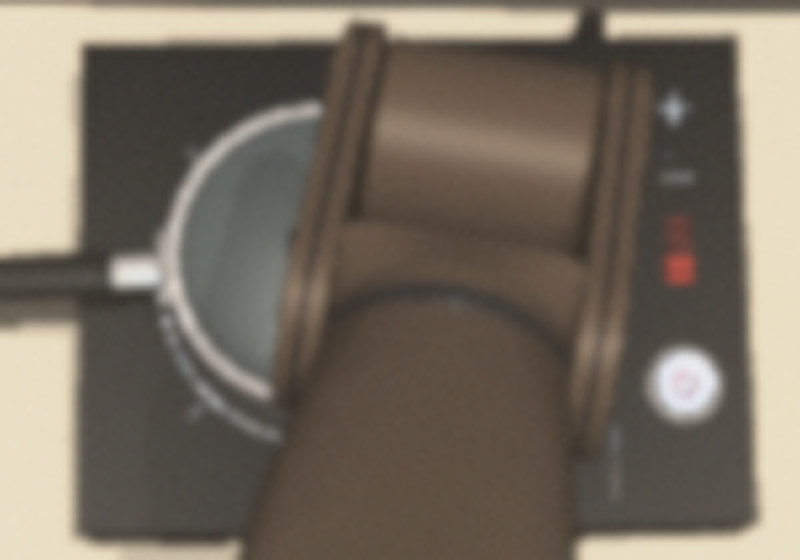

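The pan now covers the ring with its handle to the left, the root at (135,270). I've used my ten views, so I'll continue by numbers: retract, rise, go above the key with the gripper shut, and measure.

```bash
python3 -m jog '[[0,-15,0,0,0,0,0],[0,-35,0,0,0,0,0],[0,-45,0,0,0,0,0],[0,-45,0,-40,0,0,0],[0,-45,0,-80,0,0,0],[0,-45,0,-110,0,0,0],[0.5,-85,-25,-110,0,0,0],[1,-106,-49,-110,0,0,0],[1,-106,-49,-110,0,0,0],[1,-106,-49,-110,0,0,0],[1,-106,-49,-110,0,0,0]]'
cat > n.py <<'E'
from h import *
c=imaging.read_camera('top');im=c['image'].astype(int);mx=im.max(2)
def edge(seg,f):  # subpixel max gradient position
    g=f*np.diff(seg); i=g.argmax(); 
    if 0<i<len(g)-1: a,b,d=g[i-1],g[i],g[i+1]; i=i+.5*(a-d)/(a-2*b+d+1e-9)
    return i+.5
up,lo=[],[]
# handle over the table, left of the hob (columns ~ 232-252)
for u in range(222,253):
    s=mx[185:215,u].astype(float)
    if s.min()<80: up.append((u,185+edge(s,-1)));lo.append((u,185+edge(s,1)))
print(len(up),[tuple(np.round(x,1)) for x in up[::6]],[tuple(np.round(x,1)) for x in lo[::6]])
# silver root
m=np.zeros(mx.shape,np.uint8);m[185:220,256:271]=(mx[185:220,256:271]>110)
k,_,st,ce=cv2.connectedComponentsWithStats(m);print(st[1:].tolist(),ce[1:].round(1).tolist())
# rim: left part, bright ring -> HoughCircle and fit
b=cv2.resize(c['image'][140:260,240:400],None,fx=4,fy=4,interpolation=cv2.INTER_CUBIC);b=cv2.GaussianBlur(cv2.cvtColor(b,6),(5,5),0)
for q in(20,30,40):
    h=cv2.HoughCircles(b,cv2.HOUGH_GRADIENT,1.5,400,param1=120,param2=q,minRadius=108,maxRadius=122)
    if h is not None: u,v,r=h[0][0];print('pan',ray(c,240+u/4-.375,140+v/4-.375,.128).round(4),u/4+240,v/4+140,r/4)
# knob: dark blob near centre
m=np.zeros(mx.shape,np.uint8);m[188:208,290:312]=(mx[188:208,290:312]<60)
k,_,st,ce=cv2.connectedComponentsWithStats(m);print('knob',st[1:].tolist(),[ray(c,*p,.154).round(4).tolist() for p in ce[1:]])
# hob edges, back and front
bk=[(u,150+edge(mx[150:166,u].astype(float),-1)) for u in range(260,340,2)]
print('back slope',np.polyfit(*zip(*bk),1))
lf=[(246+edge(mx[v,246:266].astype(float),-1),v) for v in list(range(165,190))+list(range(212,242))]
print('left',np.polyfit([p[1] for p in lf],[p[0] for p in lf],1))
s=get_state();print(s['time'],s['eef_pos'],s['contact_force'])
E
python3 n.py
```

```text
time: 11.35
eef_pos: [0.4765, -0.0884, 0.1752]
tcp_rot: [0.707, 0.707, 0.0, -0.0]
contact_force: [0.1, 0.2, -0.0]
opening: 0.148
finger_force: 0.0
19 [(np.float64(234.0), np.float64(197.9)), (np.float64(240.0), np.float64(197.8)), (np.float64(246.0), np.float64(197.3)), (np.float64(252.0), np.float64(196.9))] [(np.float64(234.0), np.float64(206.2)), (np.float64(240.0), np.float64(211.2)), (np.float64(246.0), np.float64(210.1)), (np.float64(252.0), np.float64(210.2))]
[[260, 193, 11, 15, 86], [270, 209, 1, 3, 3]] [[266.0, 200.2], [270.0, 210.0]]
pan [0.5278 0.0794 0.128 ] 300.1875 196.4375 27.3375
pan [0.5278 0.0794 0.128 ] 300.1875 196.4375 27.3375
pan [0.5278 0.0794 0.128 ] 300.1875 196.4375 27.3375
knob [[297, 191, 6, 3, 7]] [[0.5324, 0.0797, 0.154]]
back slope [-1.31021055e-02  1.61162867e+02]
left [-1.66509188e-02  2.57572299e+02]
11.4 [ 0.47662621 -0.08824658  0.1752504 ] [-0.44404941 -0.48525611 -0.33261077]
```

Run:
```python
from n import *
c=[imaging.read_camera('top') for _ in range(4)];mx=np.mean([q['image'].max(2).astype(float) for q in c],0);c=c[0]
up=[(u,188+edge(mx[188:204,u],-1)) for u in range(235,253)];print(np.round([p[1] for p in up],2))
W=np.array([ray(c,*p,.108) for p in up if p[0]>=237]);a=np.polyfit(W[:,1],W[:,0],1);print('handle yaw deg',-np.degrees(np.arctan(a[0])),'upper edge x at pan y',np.polyval(a,.0795))
B=np.array([ray(c,*p,.052) for p in bk]);a=np.polyfit(B[:,1],B[:,0],1);print('back edge yaw',-np.degrees(np.arctan(a[0])))
L=np.array([ray(c,*p,.052) for p in lf]);a=np.polyfit(L[:,0],L[:,1],1);print('left edge yaw',np.degrees(np.arctan(a[0])))
print(np.round(mx[192:216:1,[236,240,244,248]],0).astype(int).T)
print('bare-dark over glass col 255..259');print(mx[190:216,256:261].astype(int).T)
```

```text
19 [(np.float64(234.0), np.float64(197.8)), (np.float64(240.0), np.float64(197.8)), (np.float64(246.0), np.float64(197.3)), (np.float64(252.0), np.float64(197.0))] [(np.float64(234.0), np.float64(206.2)), (np.float64(240.0), np.float64(211.2)), (np.float64(246.0), np.float64(210.2)), (np.float64(252.0), np.float64(210.2))]
[[260, 193, 11, 15, 86], [270, 209, 1, 3, 3]] [[266.0, 200.2], [270.0, 210.0]]
pan [0.5241 0.0811 0.128 ] 299.4375 197.9375 28.6125
pan [0.5241 0.0811 0.128 ] 299.4375 197.9375 28.6125
pan [0.5241 0.0811 0.128 ] 299.4375 197.9375 28.6125
knob [[297, 191, 5, 2, 6]] [[0.5328, 0.0807, 0.154]]
back slope [-1.34441977e-02  1.61269357e+02]
left [-1.64341294e-02  2.57533031e+02]
11.45 [ 0.47667938 -0.08818322  0.17525086] [ 0.28693301 -0.70831643 -0.45240769]
[197.84 197.79 197.8  197.79 197.78 197.79 197.71 197.55 197.46 197.45
 197.41 197.33 197.16 197.07 197.06 197.04 197.05 196.97]
handle yaw deg 4.438694366349756 upper edge x at pan y 0.5369923865190158
back edge yaw 1.5758167583311562
left edge yaw 1.0580027951667355
[[238 238 238 237 233 209 142  86  76  80  84  84
[... 235 characters left out ...]
4 222 234 238 238]
 [238 238 238 234 216 159  99  75  78  85  90  85  76  78  91 103 109 123
  159 202 224 234 238 238]]
bare-dark over glass col 255..259
[[ 85  85  83  82  81  81  75  68  67  71  78  88  89  82  71  64  65  71
   77  82  84  87  88  89  89  89]
 [ 76  76  77  77  77  76  72  68  66  71  79  87  89  81  69  64  65  70
   78  81  83  83  83  84  84  85]
 [ 75  75  76  76  76  76  73  67  66  69  77  85  86  79  69  63  65  70
   78  81  83  83  84  84  84  85]
 [ 75  76  76  76  76  76  74  70  71  78  86  92  91  82  69  64  64  70
   78  82  83  83  83  84  84  84]
 [ 75  76  75  76  77  76  76  79  94 113 127 133 127 105  78  65  63  70
   77  82  82  82  83  84  84  85]]
```

The pan is centred in the ring to within about 2–3 mm. The handle yaw is about 4° and the hob's about 1.2°, so I'll give the handle one small extra push near its end before pressing the key.

```bash
python3 -m jog '[[0,45,10,0,0,0,0],[0,90,20,0,0,0,0],[0,140,30,0,0,0,0],[0,190,40,0,0,0,0],[0,240,50,0,0,0,0],[0,280,53,0,0,0,0],[0,298,53,0,0,0,0],[0,298,53,0,0,0,0],[0,298,53,45,0,0,0],[0,298,53,85,0,0,0],[0,298,53,107,0,0,0],[0,298,53,107,0,0,0]]'
```

```text
time: 12.85
eef_pos: [0.5259, 0.2077, 0.064]
tcp_rot: [0.707, 0.707, -0.004, -0.002]
contact_force: [-0.9, 0.8, 0.5]
opening: 1.0
finger_force: 0.0
```

```bash
python3 -m jog '[[0,0,6,0,0,0,0],[0,0,12,0,0,0,0],[0,0,16,0,0,0,0],[0,0,20,0,0,0,0],[0,0,23,0,0,0,0],[0,0,26,0,0,0,0],[0,0,26,0,0,0,0],[0,0,26,0,0,0,0]]'
python3 -m jog '[[0,0,-6,0,0,0,0],[0,0,-14,0,0,0,0],[0,0,-14,-30,0,0,0],[0,0,-14,-70,0,0,0],[0,0,-14,-107,0,0,0],[0,0,-14,-107,0,0,0],[0,-50,-25,-107,0,0,0],[0,-100,-40,-107,0,0,0],[0.5,-150,-60,-107,0,0,0],[1,-200,-79,-107,0,0,0],[1,-250,-79,-107,0,0,0],[1,-298,-79,-107,0,0,0]]'
python3 -m jog '[[1,0,0,0,0,0,0],[1,0,0,0,0,0,0],[1,0,0,0,0,0,0]]'
cat > o.py <<'E'
from n import *
c=[imaging.read_camera('top') for _ in range(4)];mx=np.mean([q['image'].max(2).astype(float) for q in c],0);c=c[0]
up=[(u,186+edge(mx[186:204,u],-1)) for u in range(235,253)];print(np.round([p[1] for p in up],2))
W=np.array([ray(c,*p,.108) for p in up if p[0]>=239]);a=np.polyfit(W[:,1],W[:,0],1);print('handle yaw deg',-np.degrees(np.arctan(a[0])),'upper edge x at .16,.22',np.polyval(a,[.16,.22]))
print('ridge',[(u,(188+(lambda s:8+s[8:17].argmax())(mx[188:212,u]))) for u in(237,241,245,249,253,257,260)])
# key: bright white blob
m=np.zeros(mx.shape,np.uint8);m[210:235,355:382]=c['image'][210:235,355:382].min(2)>150
k,_,st,ce=cv2.connectedComponentsWithStats(m);print('key',st[1:].tolist(),[ray(c,*p,.0585).round(4).tolist() for p in ce[1:]])
E
python3 o.py
```

```text
time: 13.65
eef_pos: [0.5555, 0.2093, 0.0683]
tcp_rot: [0.707, 0.707, 0.0, 0.0]
contact_force: [1.0, 0.0, 0.7]
opening: 1.004
finger_force: 0.0
time: 14.85
eef_pos: [0.4745, -0.0816, 0.1746]
tcp_rot: [0.707, 0.707, -0.0, -0.0]
contact_force: [0.8, -0.4, 0.5]
opening: 0.334
finger_force: 0.0
time: 15.15
eef_pos: [0.4758, -0.0795, 0.1747]
tcp_rot: [0.707, 0.707, -0.0, -0.001]
contact_force: [-0.3, 1.0, 0.4]
opening: 0.005
finger_force: 0.0
19 [(np.float64(234.0), np.float64(195.4)), (np.float64(240.0), np.float64(195.4)), (np.float64(246.0), np.float64(195.5)), (np.float64(252.0), np.float64(194.9))] [(np.float64(234.0), np.float64(207.5)), (np.float64(240.0), np.float64(209.2)), (np.float64(246.0), np.float64(209.2)), (np.float64(252.0), np.float64(208.2))]
[[260, 192, 11, 15, 88], [270, 209, 1, 3, 3]] [[265.9, 199.0], [270.0, 210.0]]
pan [0.5251 0.0776 0.128 ] 300.9375 197.5625 28.2
pan [0.5251 0.0776 0.128 ] 300.9375 197.5625 28.2
pan [0.5251 0.0776 0.128 ] 300.9375 197.5625 28.2
knob [[297, 191, 5, 3, 7]] [[0.5324, 0.0807, 0.154]]
back slope [-1.31858930e-02  1.61190145e+02]
left [-1.65684024e-02  2.57548633e+02]
15.2 [ 0.47598331 -0.07913467  0.17480405] [0.9035603  0.78544302 0.41518033]
[195.45 195.46 195.44 195.44 195.44 195.45 195.44 195.45 195.44 195.45
 195.44 195.44 195.45 195.43 195.32 195.17 195.05 194.97]
handle yaw deg 2.4800640717453812 upper edge x at .16,.22 [0.53387879 0.53128005]
ridge [(237, np.int64(196)), (241, np.int64(196)), (245, np.int64(196)), (249, np.int64(196)), (253, np.int64(200)), (257, np.int64(200)), (260, np.int64(200))]
key [] []
```

Handle yaw is now about 2°, within about 1° of the hob, and the pan is still centred at (0.525, 0.078). Next is the key: a guarded descent with closed fingers.

```bash
python3 -m jog '[[1,-10,1,30,0,0,0],[1,-10,1,60,0,0,0],[1,-10,1,85,0,0,0],[1,-10,1,92,0,0,0],[1,-10,1,98,0,0,0],[1,-10,1,98,0,0,0]]'
python3 -m jog '[[1,0,0,2,0,0,0],[1,0,0,4,0,0,0],[1,0,0,6,0,0,0],[1,0,0,6,0,0,0]]'
python3 - <<'E'
from h import *
s=imaging.read_camera('side');cv2.imwrite('pics/k.png',s['image'])
print(get_state()['contact_force'],get_state()['eef_pos'])
# side: dark finger vs white key below? print column brightness near the key
p=proj(s,(.4768,-.0755,.0585));print(p);u,v=p.round().astype(int);print(s['image'].max(2)[v-22:v+8,u-8:u+9:2])
E
```

```text
time: 16.0
eef_pos: [0.4777, -0.0904, 0.0777]
tcp_rot: [0.707, 0.707, 0.0, 0.0]
contact_force: [0.3, 0.0, 0.4]
opening: -0.0
finger_force: 0.0
time: 16.4
eef_pos: [0.4774, -0.0906, 0.0715]
tcp_rot: [0.707, 0.707, 0.0, 0.0]
contact_force: [0.3, 1.0, -0.1]
opening: -0.001
finger_force: 0.0
[0.14512769 0.60464605 0.32280079] [ 0.47742091 -0.09060625  0.07155711]
[333.28876642 196.36397721]
[[ 57  40  17  17  14  18  17  48  87]
 [ 87  86  20  21  19  23  16 124 124]
 [ 89  86  33  46  33  44  13 123 123]
 [ 89  87  32  59  37  56  13 124 123]
 [ 89  87  33  58  37  55  13 123 124]
 [ 88  88  32  59  39  56  11 123 123]
 [ 89  87  32  60  45  55  14 123 124]
 [ 89  88  30  60  44  56  35 123 124]
 [ 88  87  32  62  45  56  92 124 122]
 [ 87  87  32  61  45  54  91 123 123]
 [ 87  85  37  62  45  55  92 123 123]
 [ 84  84  64  71  45  65  96 123 124]
 [ 85  83  75 110  75 115 124 125 125]
 [ 83  81  74 169 183 181 166 167 167]
 [ 84  84  74 235 244 243 243 243 243]
 [ 95 100  86 235 243 244 243 243 243]
 [106 105 124 216 241 243 243 243 244]
 [106 106 106 117 216 241 243 243 240]
 [106 106 105 105 116 218 239 237 191]
 [105 105 104 105 105 131 190 120  85]
 [106 105 105 105 105 105 173  82   4]
 [106 107 107 106 105 104 114 165   5]
 [106 106 107 107 105 105 105 187  24]
 [106 106 107 107 107 106 105 166  83]
 [106 106 107 107 106 106 106 125 150]
 [108 107 107 107 106 106 104 128 151]
 [107 108 107 107 106 105  97 148 154]
 [107 108 108 107 105 104  92 190 121]
 [108 108 107 108 106  99  90 205  47]
 [109 108 108 106 102  92 137 172  39]]
```

The finger ends are still about 28 mm above the key, consistent with the tip offset seen earlier, so I continue down guarded.

```bash
python3 -m jog '[[1,0,0,3,0,0,0],[1,0,0,6,0,0,0],[1,0,0,9,0,0,0],[1,0,0,12,0,0,0],[1,0,0,15,0,0,0],[1,0,0,15,0,0,0]]'
python3 -m jog '[[1,0,0,2,0,0,0],[1,0,0,4,0,0,0],[1,0,0,4,0,0,0],[1,0,0,4,0,0,0]]'
```

```text
time: 17.05
eef_pos: [0.4769, -0.0904, 0.0558]
tcp_rot: [0.707, 0.707, -0.0, -0.001]
contact_force: [0.1, 0.5, -0.4]
opening: 0.002
finger_force: 0.0
time: 17.45
eef_pos: [0.4774, -0.0906, 0.0524]
tcp_rot: [0.707, 0.707, -0.0, -0.0]
contact_force: [0.6, -0.9, 0.0]
opening: -0.003
finger_force: 0.0
```

```bash
python3 -m jog '[[1,0,0,2,0,0,0],[1,0,0,4,0,0,0],[1,0,0,4,0,0,0]]'; python3 -m jog '[[1,0,0,2,0,0,0],[1,0,0,2,0,0,0]]'
```

```text
time: 17.75
eef_pos: [0.4771, -0.0904, 0.048]
tcp_rot: [0.707, 0.707, -0.0, -0.0]
contact_force: [-0.5, 0.5, 0.4]
opening: 0.002
finger_force: 0.0
time: 17.95
eef_pos: [0.4772, -0.0905, 0.0461]
tcp_rot: [0.707, 0.707, -0.0, -0.0]
contact_force: [0.1, -0.5, -0.0]
opening: -0.005
finger_force: 0.0
```

```bash
for i in 1 2 ; do python3 -m jog '[[1,0,0,2,0,0,0],[1,0,0,2,0,0,0],[1,0,0,2,0,0,0]]' | grep -E 'eef|contact'; done
```

```text
eef_pos: [0.4773, -0.0906, 0.0444]
contact_force: [-0.4, -0.1, -0.9]
eef_pos: [0.4773, -0.0905, 0.0423]
contact_force: [0.9, 0.8, -0.3]
```

```bash
python3 -m jog '[[1,0,0,2,0,0,0],[1,0,0,2,0,0,0],[1,0,0,2,0,0,0]]' | grep -E 'eef|contact'; python3 -m jog '[[1,0,0,1.5,0,0,0],[1,0,0,1.5,0,0,0],[1,0,0,1.5,0,0,0]]' | grep -E 'eef|contact'
```

```text
eef_pos: [0.4776, -0.0907, 0.0406]
contact_force: [-0.3, 1.0, 2.1]
eef_pos: [0.4776, -0.0906, 0.0391]
contact_force: [-0.1, 0.4, 1.4]
```

Contact has started. I press on in small steps to beyond about 4.5 N.

```bash
python3 -m jog '[[1,0,0,1,0,0,0],[1,0,0,1.5,0,0,0],[1,0,0,1.5,0,0,0]]' | grep -E 'eef|contact'; python3 -m jog '[[1,0,0,1,0,0,0],[1,0,0,1,0,0,0],[1,0,0,1,0,0,0]]' | grep -E 'eef|contact'
```

```text
eef_pos: [0.4776, -0.0907, 0.0376]
contact_force: [-0.9, -0.6, 4.1]
eef_pos: [0.4776, -0.0907, 0.0367]
contact_force: [0.1, 0.5, 4.3]
```

```bash
python3 -m jog '[[1,0,0,0.7,0,0,0],[1,0,0,0.7,0,0,0],[1,0,0,0.7,0,0,0]]' | grep -E 'eef|contact'
```

```text
eef_pos: [0.4776, -0.0907, 0.0365]
contact_force: [-2.8, 0.6, 9.2]
```

The TCP has stopped at 9 N, so the key is fully down. Now I release, retract clear and check.

```bash
python3 -m jog '[[1,0,0,0.5,0,0,0],[1,0,0,0,0,0,0],[1,0,0,-10,0,0,0],[1,0,0,-50,0,0,0],[1,0,0,-100,0,0,0],[1,0,0,-150,0,0,0],[1,0,0,-180,0,0,0],[1,-30,-20,-180,0,0,0],[1,-60,-30,-180,0,0,0],[1,-80,-30,-180,0,0,0],[1,-80,-30,-180,0,0,0],[1,-80,-30,-180,0,0,0]]'; python3 o.py
```

```text
time: 21.25
eef_pos: [0.4469, -0.1702, 0.2151]
tcp_rot: [0.707, 0.707, 0.0, -0.001]
contact_force: [-0.2, 0.6, 0.2]
opening: -0.002
finger_force: 0.0
18 [(np.float64(234.0), np.float64(195.5)), (np.float64(240.0), np.float64(195.5)), (np.float64(247.0), np.float64(195.5))] [(np.float64(234.0), np.float64(203.9)), (np.float64(240.0), np.float64(209.2)), (np.float64(247.0), np.float64(208.9))]
[[260, 191, 11, 16, 90], [270, 209, 1, 3, 3]] [[265.9, 198.9], [270.0, 210.0]]
pan [0.5241 0.0811 0.128 ] 299.4375 197.9375 28.5
pan [0.5241 0.0811 0.128 ] 299.4375 197.9375 28.5
pan [0.5241 0.0811 0.128 ] 299.4375 197.9375 28.5
knob [] []
back slope [-1.35069822e-02  1.61284172e+02]
left [-1.66320402e-02  2.57577941e+02]
21.3 [ 0.44701699 -0.16984701  0.21510811] [ 0.16778672 -0.23076972 -0.42951658]
[195.47 195.46 195.46 195.45 195.46 195.47 195.45 195.47 195.46 195.46
 195.47 195.46 195.45 195.44 195.34 195.15 195.05 195.01]
handle yaw deg 2.5205764614892168 upper edge x at .16,.22 [0.53387647 0.53123522]
ridge [(237, np.int64(196)), (241, np.int64(196)), (245, np.int64(196)), (249, np.int64(196)), (253, np.int64(200)), (257, np.int64(200)), (260, np.int64(200))]
key [[381, 210, 1, 5, 5], [363, 215, 12, 13, 117]] [[0.5028, -0.1225, 0.0585], [0.4792, -0.0899, 0.0585]]
```

```bash
python3 -c "
from plant import workorder; print(workorder.sign_off())"
```

```text
the job is handed in; nothing more can be done
None
```

The job is handed in at about 21 s of the 54 s allowed: the pan is centred in the ring to about 2–3 mm, its handle points left within about 1° of the hob's front edge, and the power key was pressed fully down (it stopped moving at 9 N) and released; I saw no verdict.

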